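# Lever the lid off the desiccant tin

## Task

Open the desiccant tin: set the lever's blade under the edge of the tight lid, over the rim of the tin, and press the handle down until that side of the lid springs up. Lay the lever down flat on the desk, then lift the loosened lid off with the gripper and lay it flat in the empty steel tray. Drop nothing, and leave the bottles and glassware where they stand.

Things in the scene. Friction and masses are not known exactly. Their poses are not given: they have to be found in the camera images.
- tin_rim (a point): Upright round lever-lid tin, bright tinplate with a paper band. This point is on its axis, level with the top of the rim, 118 mm above the desk; z up. The rim is a rolled bead 6 mm thick, 97 mm in diameter outside, 85 mm inside. Inside it an open groove, 13 mm deep from the rim's top, runs round the neck (54 mm outside diameter), which carries the lid. It can be levered from any side.
- lid_mid (a point): The tin's press-in lid, plain tinplate: a disc (flange) 66 mm in diameter, 8 mm thick, over a plug 48 mm in diameter, 10 mm long; 80 g. This point is the flange's centre, half-way up its 8 mm edge; z is the lid's axis, up. Pressed home, the flange's underside is 1.5 mm below the rim's top (this point 2.5 mm above it), overhangs the neck by 6 mm and leaves 9.5 mm between its edge and the rim.
- lever_grip (a point): The lid lever, a flat steel bar with a black plastic handle, 200 mm long, about 140 g, lying on the desk. This point is the centre of the handle; x runs along the bar towards the blade's tip, z is up as it lies. Handle: 110 mm long, 18 mm wide (y), 16 mm thick (z). The blade runs on along the handle's centre line: first 30 mm of shank 14 x 7 mm, then 60 mm of flat blade 14 mm wide and 2.6 mm thick.
- lever_tip (a point): The end of the lever's blade, in the middle of its width and thickness: 145 mm from the handle's centre along the lever's x.
- tray_in (a point): Empty shallow steel tray 160 x 160 mm, wall 14 mm high and 3 mm thick, standing on the desk beside the tin. This point is the centre of its inner floor, 3 mm above the desk; x and y along its sides. It does not move.
- lever: The whole lever; origin on the underside of the handle as it lies, 55 mm from the handle's centre towards the blade.
- lid: The whole lid; origin at the centre of the plug's underside, 14 mm below the flange's mid-height. It is held by springs in the neck: a straight pull needs some 30 N. With its edge raised 5 to 7 mm at one side, that side springs free and stays up; the rest then lifts off with under 20 N. A blade gets under the flange only from above, sloping down at 25 to 45 degrees over the rim into the groove.
- tin: The tin with its holder, a square steel plate 124 x 124 mm, 5 mm thick, screwed to the desk: it does not move. Origin on the tin's axis at desk level.
- bottle_a: Bystander: dark green wine bottle, 75 mm in diameter, 300 mm high; origin at the centre of its foot.
- bottle_b: Bystander: a second such wine bottle; origin at the centre of its foot.
- sample_a: Bystander: plastic sample bottle with a screw cap, 64 mm in diameter, 202 mm high; origin at the centre of its foot.
- sample_b: Bystander: a second such sample bottle; origin at the centre of its foot.
- wine_glass: Bystander: stemmed wine glass, 74 mm in diameter, 198 mm high; origin at the centre of its foot.
- beaker: Bystander: small glass beaker, 66 mm in diameter, 85 mm high; origin at the centre of its foot.
- dish: Bystander: covered clear dish, 89 mm in diameter, 18 mm high; origin at the centre of its underside.
Mind the look-alikes: they are no part of the job. What is shaped like the lid but orange is not meant.

How it is judged:
On the way, in this order (a step that is already met when the one before it is completed fails the run):
1. the lever bears on the tin and lifts under the lid, no finger on the lid (contact force between lever and lid above 2 N and contact force between lever and tin above 2 N and contact force between the fingers and lid below 0.1 N), for 0.04 s.
2. the lid has sprung up: its middle stands at least 1.5 mm higher than when pressed home, the lever's tip still within 50 mm of the tin's axis, no finger on the lid (z of lid_mid in the frame of tin_rim above 0.004 m and horizontal distance between lever_tip and tin_rim below 0.05 m and horizontal distance between lid_mid and tin_rim below 0.01 m and contact force between the fingers and lid below 0.1 N), for 0.1 s.
3. the lid is lifted clear of the tin in the gripper, the lever lying free (z of lid_mid in the frame of tin_rim above 0.025 m and contact force between the fingers and lid above 0.5 N and height (world z) of each of lever_grip, lever_tip below 0.025 m and contact force between the fingers and lever below 0.1 N), for 0.1 s.
At the end, for the whole second after the job is handed in: The lid lies flat (within 7 degrees, either face up) on the tray's floor, its centre within 55 mm of the tray's centre along each side; the lever lies flat, handle centre and tip less than 25 mm above the desk; both are at rest and released (x of lid_mid in the frame of tray_in between -0.055 and 0.055 m and y of lid_mid in the frame of tray_in between -0.055 and 0.055 m and z of lid_mid in the frame of tray_in below 0.02 m and angle between the z axis of lid_mid and the z axis of tray_in, either way round below 0.12 rad and linear speed of each of lid, lever below 0.02 m/s and height (world z) of each of lever_grip, lever_tip below 0.025 m); the robot touches nothing.
It fails at once if a bottle or a piece of glassware is moved more than 30 mm or tipped more than 17 degrees (distance of any of bottle_a, bottle_b, sample_a, sample_b, wine_glass, beaker, dish from where it was at the start of the episode above 0.03 m or angle between any of bottle_a, bottle_b, sample_a, sample_b, wine_glass, beaker, dish's own z axis and vertical above 0.3 rad).
It fails at once if the lever is dropped: it moves faster than 0.8 m/s out of the gripper (linear speed of lever above 0.8 m/s and contact force between the fingers and lever below 0.1 N).
It fails at once if the lid is dropped or flung: it moves faster than 0.8 m/s out of the gripper (linear speed of lid above 0.8 m/s and contact force between the fingers and lid below 0.1 N).
It also fails if it takes over 70 s, if anything falls off the work surface, if the arm or the gripper's body presses on something with over 40 N, if the wrist force passes 120 N, or if a joint passes its speed limit or range.

## Robot

A 6-joint arm with a two-finger parallel gripper is mounted at the origin on the work surface. World frame = base frame: x ahead of the robot, y to its left, z up, the work surface at z = 0. Lengths are in m, angles in rad, forces in N, time in s.
With the tool pointing down it reaches from about 0.3 to 1 m from the base axis. Payload 5.1 kg.
Tool frame: the origin (TCP) lies on the centre line of the jaws, within the pads' length; the fingertips stand 14 mm ahead of it and the grasp point (between the pads) lies 5 mm behind it (ctrl.finger_overhang is the distance from the TCP to the fingertips, in m); z points along the fingers, y is the line along which they close (so a half turn about z gives the same grasp; the last joint's range is limited). The gripper opens to 95 mm and grips with 3 to 60 N. Pads are 20 mm wide; open, the fingers measure 119 mm over their backs; the gripper's body (75 mm by 180 mm) begins 59 mm behind the grasp point.
Start: joints at [-1.227, 0.124, 1.65, -0, 1.367, -0.083], TCP at [0.269, -0.592, 0.229] pointing down, gripper open.
Joint ranges: [-2.61, 2.61], [-1.02, 2.33], [0.03, 2.71], [-1.35, 4.49], [0.32, 2.68], [-2.91, 2.91]. Speed limits (rad/s): [2.57, 2.57, 3.14, 3.14, 3.14, 3.14].

## Interface

Orientations are given as [roll, pitch, yaw] about the fixed x, y, z axes, in that order (R = Rz(yaw) Ry(pitch) Rx(roll)).
In Python, from rig import ctrl gives the robot as it stands. The module is installed in compiled form; this text tells all that it offers. Calls block until the motion is done:
- ctrl.movep(position, orientation): joint-space move of the TCP to a pose.
- ctrl.servo_line(position, v=0.15, rot=None, until_force=None): straight line of the TCP; rot=None keeps the orientation; v is the mean speed in m/s. With until_force (N) it stops when the force on the tool has changed by that much, and returns True; else False.
- ctrl.move_j(angles): joint-space move.
- ctrl.open_gripper() and ctrl.close(newtons=None): open the fingers fully, or close them until they stop; newtons is the grip in N (None keeps the last).
- ctrl.pause(seconds).
- ctrl.inverse_kinematics(position, orientation): joint angles nearest the present ones, or None.
- ctrl.read_camera(name): name is "scene" or "top"; returns a dict with "pixels" (480x640x3 uint8, red, green, blue), "fx", "fy", "cx", "cy" (pixels), "extrinsics" (4x4, takes a point from camera to world coordinates). Camera axes: x right, y up, looking along -z (the intrinsics and any distortion apply to the point x, -y, -z); pixel columns grow to the right and rows downward; lengths in m; the calibration is good to about 2 mm. A picture is of the moment at which its call begins. There is no depth.
A pose or a line that the arm cannot do raises ctrl.IKError and nothing moves.
- ctrl.hand_in(): hands the job in; it is judged then, once.
Readings, each from a call of its own:
- ctrl.get_clock(): time.
- ctrl.get_joint_positions(): joint angles.
- ctrl.get_joint_vel(): joint speeds.
- ctrl.get_effort(): joint torques, N m.
- ctrl.get_tool_pos(): TCP position.
- ctrl.get_tool_rot(): TCP orientation.
- ctrl.get_ft_force(): force on the tool from outside, world axes, zero at the start.
- ctrl.get_ft_torque(): the same for the moment, N m.
- ctrl.get_width(): finger opening in m.
- ctrl.get_finger_force(): force on a finger pad.
Only numpy, scipy, OpenCV 4.12 (cv2) and the standard library are available. Lean on these libraries where they do the work, as an engineer would, in place of code of your own. Each camera call takes 0.05 s, during which the arm holds its last target. There are 200 camera calls.

## Working session

There is one attempt and no reset: what is moved stays moved. The work goes in short steps, each a Python script; the robot and the scene stay as the last script left them, time stands still between calls to the robot, and variables do not carry over. Pictures are saved under pics/ and viewed, at most 10 in all, crops included, and the job is handed in when it is done.

```bash
mkdir -p pics; ls; python3 - <<'E'
from rig import ctrl
import cv2
for n in("scene","top"):
    c=ctrl.read_camera(n); cv2.imwrite(f"pics/{n}0.png",c["pixels"][:,:,::-1])
    print(n,c["fx"],c["fy"],c["cx"],c["cy"],c["extrinsics"].round(4).tolist(),[k for k in c])
print(ctrl.get_clock(),ctrl.get_tool_rot(),ctrl.finger_overhang)
E
```

```text
pics
scene 524.884324857307 524.884324857307 322.1242265395785 240.28169334832077 [[-0.8167, -0.3757, 0.4381, 1.1685], [0.577, -0.5454, 0.6079, 0.773], [0.0106, 0.7492, 0.6622, 0.976], [0.0, 0.0, 0.0, 1.0]] ['pixels', 'fx', 'fy', 'cx', 'cy', 'extrinsics']
top 462.6502826219826 462.6502826219826 312.91341291929075 238.83625948915727 [[-0.0024, 0.9956, -0.0938, 0.4825], [-1.0, -0.0024, 0.0001, 0.0037], [-0.0002, 0.0938, 0.9956, 1.1647], [0.0, 0.0, 0.0, 1.0]] ['pixels', 'fx', 'fy', 'cx', 'cy', 'extrinsics']
0.1 [-3.13966658e+00 -1.52620878e-04  4.26803058e-01] 0.014
```

View pics/scene0.png

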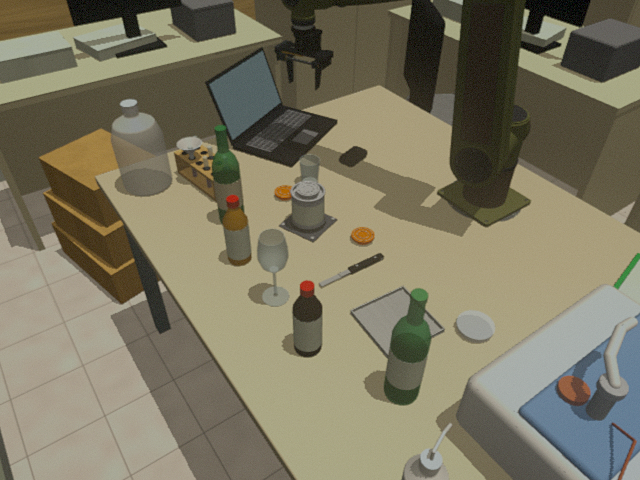

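View pics/top0.png

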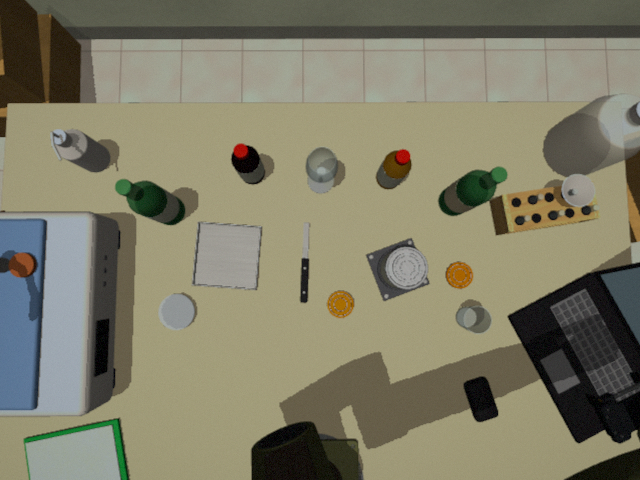

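The scene view shows the tin at (308,205), the lever at (352,270) and the tray at (397,322). The top view shows the tin lid at (405,267), the lever at (305,262) with its blade pointing up the image, and the tray at (228,256).

Lid candidates in the top view are the plain tinplate lid on the tin (405,267) and orange discs at (340,304) and (460,275). The plain one fits the description, because the orange ones are excluded. I'll confirm this in one enlarged crop.

```bash
cat > h.py <<'E'
import numpy as np, cv2
from rig import ctrl
def ray(c,u,v,z):
    E=c["extrinsics"]; d=E[:3,:3]@np.array([(u-c["cx"])/c["fx"],-(v-c["cy"])/c["fy"],-1.])
    o=E[:3,3]; return o+d*(z-o[2])/d[2]
def proj(c,p):
    E=c["extrinsics"]; q=E[:3,:3].T@(np.asarray(p)-E[:3,3])
    return np.array([c["cx"]+c["fx"]*q[0]/-q[2], c["cy"]+c["fy"]*q[1]/q[2]])
E
python3 - <<'E'
from h import *
t=ctrl.read_camera("top"); im=t["pixels"][:,:,::-1]; g=cv2.cvtColor(im,cv2.COLOR_BGR2GRAY)
a=cv2.resize(im[210:310,285:445],None,fx=5,fy=5,interpolation=cv2.INTER_CUBIC)
cv2.imwrite("pics/crop1.png",a)
# lever handle: dark ; desk hue mask
hsv=cv2.cvtColor(im,cv2.COLOR_BGR2HSV)
m=np.zeros_like(g); m[215:308,295:318]=(g[215:308,295:318]<70)
ys,xs=np.nonzero(m); 
print("handle px",cv2.minAreaRect(np.c_[xs,ys].astype(np.float32)))
desk=hsv[240,275]; print("desk",desk, "blade", hsv[235,306], "lid",hsv[267,405],"plate",hsv[285,380],"tray",hsv[255,228])
sub=np.zeros_like(g); sub[215:310,290:318]=(hsv[215:310,290:318,1]<desk[1]*0.6); sub|=m
ys,xs=np.nonzero(sub); print("lever px",len(xs),cv2.minAreaRect(np.c_[xs,ys].astype(np.float32)))
tr=np.zeros_like(g); tr[210:300,182:272]=(hsv[210:300,182:272,1]<desk[1]*0.6)
ys,xs=np.nonzero(cv2.morphologyEx(tr,cv2.MORPH_OPEN,np.ones((3,3)))); r=cv2.minAreaRect(np.c_[xs,ys].astype(np.float32)); print("tray",r,ray(t,*r[0],0.014))
for n,(u,v) in dict(tin=(405,267),glass=(320,185),beaker=(467,316)).items(): print(n,ray(t,u,v,.118 if n=="tin" else 0).round(3))
E
```

```text
handle px ((304.1918029785156, 280.4376220703125), (6.754606246948242, 43.112308502197266), 1.9749339818954468)
desk [ 25  62 164] blade [ 25  10 157] lid [ 38   6 163] plate [165   7  71] tray [ 30  11 157]
lever px 502 ((304.82720947265625, 262.0112609863281), (6.754606246948242, 79.98695373535156), 1.9749339818954468)
tray ((221.42071533203125, 262.4517517089844), (73.16307067871094, 79.39148712158203), 4.763641834259033) [0.53247917 0.23121853 0.014     ]
tin [ 0.517 -0.204  0.118]
glass [ 0.73  -0.015  0.   ]
beaker [ 0.398 -0.38   0.   ]
```

View pics/crop1.png

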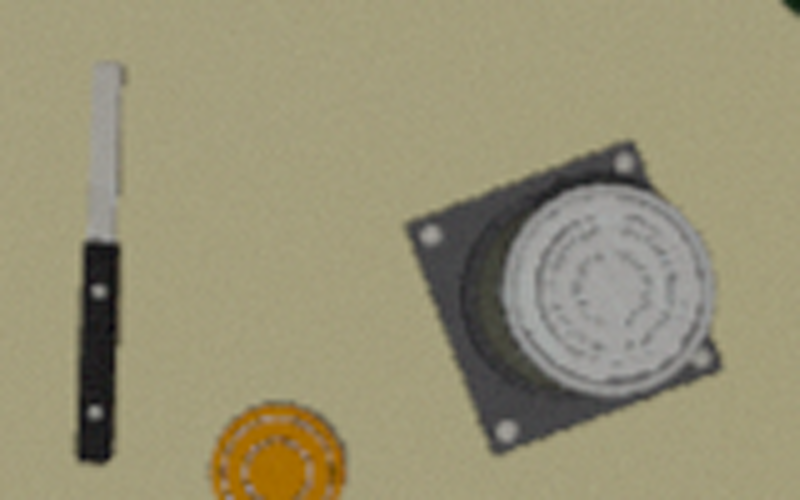

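The crop confirms the plain tinplate lid with its rim circle, centred near (406.6,267.9) in the full top view. The lever's handle centre is at about (304.6,280.3) and its tip at (306.8,222.4), and the disc beside it is orange.

```bash
cat > m.py <<'E'
from h import *
t=ctrl.read_camera("top")
tin=ray(t,406.6,267.9,.118)
h1=ray(t,305.3,258.1,.016);h0=ray(t,303.7,302.3,.016);tip=ray(t,306.7,222.4,.0093)
print("tin",tin,"h",(h0+h1)/2,"len",np.linalg.norm(h1-h0),"tip",tip, "L",np.linalg.norm((tip-(h0+h1)/2)[:2]))
d=(tip-h0)[:2];print("yaw",np.arctan2(d[1],d[0]))
print("tray",ray(t,228.5,256,.008))
s=ctrl.read_camera("scene")
print("tin in scene",proj(s,tin), "orange etc",proj(s,(h0+h1)/2),proj(s,tip))
im=s["pixels"][:,:,::-1]; 
a=cv2.resize(im[165:300,270:410],None,fx=4.4,fy=4.4,interpolation=cv2.INTER_CUBIC)
for k in range(36):
    p=tin+[.0485*np.cos(k*.1745),.0485*np.sin(k*.1745),0]; q=(proj(s,p)-[270,165]+.5)*4.4
    cv2.circle(a,tuple(int(x) for x in q),1,(0,0,255),-1)
for p in (h0,h1,tip):
    q=(proj(s,p)-[270,165]+.5)*4.4; cv2.circle(a,tuple(int(x) for x in q),2,(255,0,255),-1)
cv2.imwrite("pics/crop2.png",a)
# IK feasibility, handle at angle phi about tin
from scipy.spatial.transform import Rotation as R
def lever_pose(phi,a,Lg=.145,rt=.029):
    d=np.array([-np.cos(phi)*np.cos(a),-np.sin(phi)*np.cos(a),-np.sin(a)]); # lever x
    u=np.array([np.cos(phi),np.sin(phi),0])
    y=np.cross([0,0,1.],d);y/=np.linalg.norm(y);z=np.cross(d,y)
    n=z; P=tin+u*.0455+[0,0,-.003]+n*.0043
    tp=P+d*((P-tin)@u-rt)/np.cos(a)
    return tp,d,y,z
for phi in np.deg2rad(np.arange(30,181,15)):
  o=[]
  for a in np.deg2rad([35,30,-10]):
    tp,d,y,z=lever_pose(phi,a); pos=tp-.145*d+.008*z
    for s_ in (1,-1):
        rot=R.from_matrix(np.c_[s_*d,-s_*y,-z]).as_euler("xyz"); q=ctrl.inverse_kinematics(pos,rot); o.append(None if q is None else np.round(q,1).tolist())
  print(np.rad2deg(phi).round(),o)
E
python3 m.py
```

```text
tin [ 0.51466421 -0.20787493  0.118     ] h [0.48826741 0.02463973 0.016     ] len 0.1089430611939176 tip [0.6329402  0.01913634 0.0093    ] L 0.14477742810623137
yaw -0.03774364581152034
tray [0.54883769 0.21494902 0.008     ]
tin in scene [307.28232233 190.41879857] orange etc [365.06827795 261.25921269] [319.05931105 284.3289861 ]
30.0 [[-0.5, -0.0, 2.0, 0.6, 1.0, -2.9], [-0.5, -0.0, 2.0, 0.6, 1.0, 0.2], [-0.5, -0.0, 1.9, 0.5, 1.0, -2.8], [-0.5, -0.0, 1.9, 0.5, 1.0, 0.3], [-0.2, 0.4, 1.6, -0.1, 1.3, -2.3], [-0.2, 0.4, 1.6, -0.1, 1.3, 0.9]]
45.0 [None, [-0.5, -0.0, 2.0, 0.7, 1.1, 0.0], None, [-0.5, -0.0, 1.9, 0.6, 1.1, 0.1], [-0.2, 0.3, 1.7, -0.1, 1.3, -2.5], [-0.2, 0.3, 1.7, -0.1, 1.3, 0.7]]
60.0 [None, [-0.5, -0.0, 1.9, 0.6, 1.3, -0.2], None, [-0.5, -0.0, 1.9, 0.6, 1.2, -0.1], [-0.1, 0.2, 1.8, -0.2, 1.2, -2.7], [-0.1, 0.2, 1.8, -0.2, 1.2, 0.5]]
75.0 [[-0.5, -0.0, 1.9, 0.6, 1.4, 2.7], [-0.5, -0.0, 1.9, 0.6, 1.4, -0.4], [-0.5, -0.0, 1.9, 0.5, 1.4, 2.8], [-0.5, -0.0, 1.9, 0.5, 1.4, -0.3], [-0.1, 0.1, 1.9, -0.2, 1.2, -2.9], [-0.1, 0.1, 1.9, -0.2, 1.2, 0.3]]
90.0 [[-0.5, -0.0, 1.9, 0.
[... 746 characters left out ...]
, -0.1, 1.1, 2.1], [-0.3, -0.5, 2.4, -0.1, 1.1, -1.0]]
150.0 [[-0.5, 0.0, 1.9, 0.0, 1.8, 1.6], [-0.5, 0.0, 1.9, 0.0, 1.8, -1.5], [-0.5, -0.1, 2.0, 0.0, 1.8, 1.6], [-0.5, -0.1, 2.0, 0.0, 1.8, -1.5], [-0.5, -0.6, 2.4, -0.0, 1.1, 1.6], [-0.5, -0.6, 2.4, -0.0, 1.1, -1.5]]
165.0 [[-0.5, 0.0, 1.9, -0.1, 1.8, 1.4], [-0.5, 0.0, 1.9, -0.1, 1.8, -1.8], [-0.5, -0.1, 2.0, -0.1, 1.7, 1.4], [-0.5, -0.1, 2.0, -0.1, 1.7, -1.8], [-0.6, -0.6, 2.4, 0.1, 1.1, 1.2], [-0.6, -0.6, 2.4, 0.1, 1.1, -2.0]]
180.0 [[-0.5, 0.0, 1.9, -0.3, 1.8, 1.1], [-0.5, 0.0, 1.9, -0.3, 1.8, -2.0], [-0.5, -0.0, 2.0, -0.2, 1.7, 1.1], [-0.5, -0.0, 2.0, -0.2, 1.7, -2.0], [-0.8, -0.5, 2.4, 0.1, 1.1, 0.8], [-0.8, -0.5, 2.4, 0.1, 1.1, -2.4]]
```

View pics/crop2.png

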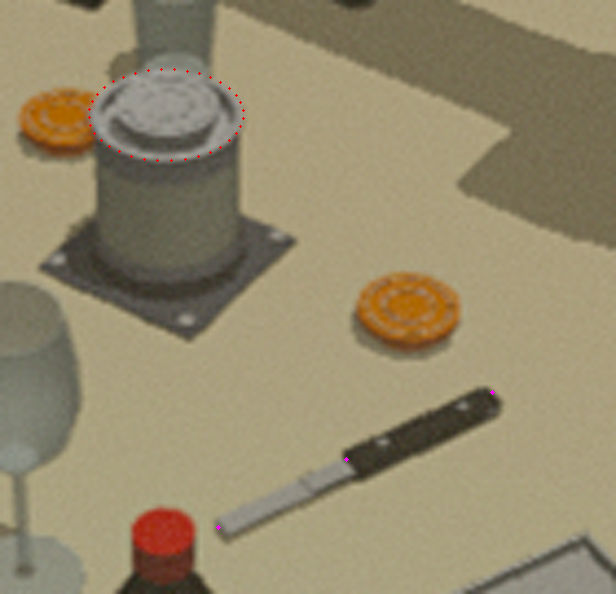

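Both views agree within about 1 mm: the reprojected rim ring and the lever's end points fall on the objects. Next I'll grasp the lever and bring it to a pose before insertion, with the handle to the tin's +y side.

```bash
cat >> h.py <<'E'
from scipy.spatial.transform import Rotation as R
tin=np.array([.5147,-.2079,.118]); PHI=np.deg2rad(105)
U=np.array([np.cos(PHI),np.sin(PHI),0])
G=.145   # tip distance from grip along lever
def lev(yaw,a):
    d=np.array([np.cos(yaw)*np.cos(a),np.sin(yaw)*np.cos(a),-np.sin(a)])
    y=np.cross([0,0,1.],d);y/=np.linalg.norm(y);return d,y,np.cross(d,y)
def pose(tip,yaw,a):
    d,y,z=lev(yaw,a); return tip-G*d+.008*z, R.from_matrix(np.c_[-d,y,-z]).as_euler("xyz")
def tipat(a,rt,off):
    d,y,n=lev(PHI+np.pi,a); P=tin+U*.0455+[0,0,-.003]+n*off
    return P+d*((P-tin)@U-rt)/np.cos(a)
def log(s): print(s,round(ctrl.get_clock(),2),ctrl.get_tool_pos().round(4),"w",round(ctrl.get_width(),4),"F",ctrl.get_ft_force().round(1))
E
python3 - <<'E'
from h import *
hc=np.array([.4883,.0246,.008]); yaw=-.038; d,y,z=lev(yaw,0)
p,r=pose(hc+G*d,yaw,0)
print(ctrl.inverse_kinematics(p,r))
ctrl.movep(p+[0,0,.1],r); log("above")
ctrl.servo_line(p,v=.1); ctrl.close(50); log("closed")
ctrl.servo_line(p+[0,0,.2],v=.2); log("up")
a=np.deg2rad(35); dd=lev(PHI+np.pi,a)[0]
t0=tipat(a,.028,.0053)-dd*.07
pp,rr=pose(t0,PHI+np.pi,a); ctrl.movep(pp,rr); log("pre")
c=[ctrl.read_camera(n) for n in("top","scene")]
out=[]
for k,c_ in enumerate(c):
    q=proj(c_,t0); x,y_=int(q[0])-50,int(q[1])-50
    im=np.ascontiguousarray(cv2.resize(c_["pixels"][y_:y_+100,x:x+100,::-1],None,fx=4,fy=4,interpolation=cv2.INTER_CUBIC))
    for pt in (t0,t0-.05*dd): cv2.circle(im,tuple(int(v) for v in (proj(c_,pt)-[x,y_]+.5)*4),2,(0,0,255),-1)
    out.append(im)
cv2.imwrite("pics/pre.png",np.hstack(out))
E
```

```text
[-5.95140382e-02  9.03848806e-03  2.16225369e+00 -8.88178420e-16
  9.70300473e-01 -1.59231036e+00]
above 2.62 [0.4887 0.024  0.1163] w 0.0953 F [-1.   0.9  0.4]
closed 4.96 [0.4883 0.0247 0.016 ] w 0.0177 F [-0.1  0.3  0.1]
up 6.11 [0.4874 0.0246 0.2142] w 0.0174 F [-0.1  0.  -1.2]
pre 6.95 [ 0.4628 -0.0151  0.2381] w 0.0178 F [ 0.1 -0.  -1.1]
```

View pics/pre.png

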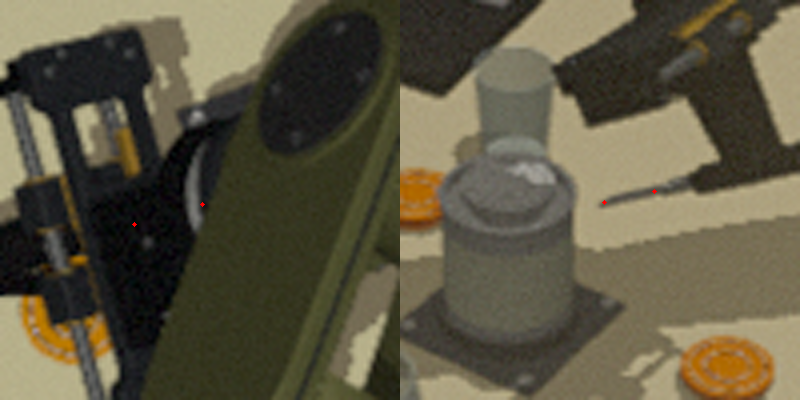

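In the scene view (right half) the predicted tip at (604,201) falls on the blade's real tip. The top view is hidden by the arm. I'll insert slowly with a force guard.

```bash
python3 - <<'E'
from h import *
a=np.deg2rad(35); yw=PHI+np.pi
p,r=pose(tipat(a,.045,.0058),yw,a); print(ctrl.servo_line(p,v=.06,rot=r,until_force=5)); log("edge")
ctrl.pause(.2)
p,r=pose(tipat(a,.0265,.0055),yw,a); print(ctrl.servo_line(p,v=.02,rot=r,until_force=3)); log("in")
d,y,z=lev(yw,a); tp=ctrl.get_tool_pos()-.008*z+G*d
e=tp-tin; print("tip r",e@U,"lat",e@np.array([-U[1],U[0],0]),"z",e[2])
c_=ctrl.read_camera("scene")
q=proj(c_,tin); x,y_=int(q[0])-40,int(q[1])-40
im=np.ascontiguousarray(cv2.resize(c_["pixels"][y_:y_+80,x:x+100,::-1],None,fx=6,fy=6,interpolation=cv2.INTER_CUBIC))
cv2.imwrite("pics/in.png",im)
E
```

```text
False
edge 8.02 [ 0.4736 -0.0541  0.2116] w 0.0177 F [ 0.1 -0.2 -1.6]
True
in 9.26 [ 0.4776 -0.0708  0.1981] w 0.0177 F [ 0.6 -0.2 -0.7]
tip r 0.027824646469226364 lat 0.0003362890419953933 z -0.009656369786015293
```

View pics/in.png

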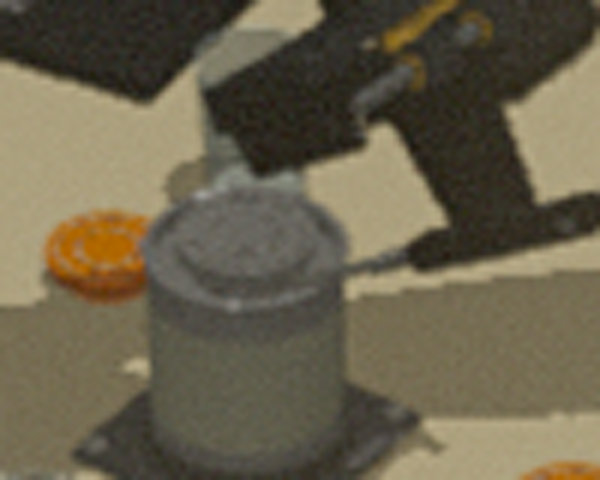

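The blade goes over the rim into the groove at the right-hand side. It touched the neck at model r=27.8 mm, about 8 mm below the flange's underside. I'll back off slightly and lever down.

```bash
python3 - <<'E'
from h import *
yw=PHI+np.pi
a=np.deg2rad(35); p,r=pose(tipat(a,.0290,.0050),yw,a); ctrl.servo_line(p,v=.02,rot=r); log("back")
for deg in range(32,-13,-3):
    a=np.deg2rad(deg); p,r=pose(tipat(a,.0292,.0042),yw,a); 
    ctrl.servo_line(p,v=.04,rot=r)
    f=ctrl.get_ft_force(); print(deg,round(ctrl.get_clock(),2),f.round(1),ctrl.get_ft_torque().round(2))
    if np.linalg.norm(f)>60: print("stop"); break
ctrl.pause(.2)
c_=ctrl.read_camera("scene")
q=proj(c_,tin); x,y_=int(q[0])-40,int(q[1])-40
im=np.ascontiguousarray(cv2.resize(c_["pixels"][y_:y_+80,x:x+100,::-1],None,fx=6,fy=6,interpolation=cv2.INTER_CUBIC))
cv2.imwrite("pics/pry.png",im)
E
```

```text
back 9.57 [ 0.4775 -0.0695  0.1991] w 0.0177 F [-0.3 -0.7 -1.2]
32 9.91 [-0.2 -0.2  0.2] [-0.44 -0.16  0.02]
29 10.22 [ 0.  -1.1 -0.3] [-0.38 -0.15 -0.04]
26 10.54 [-0.3  0.1 -1.2] [-0.3  -0.19 -0.03]
23 10.86 [-0.6  0.2 -0.5] [-0.3  -0.22 -0.01]
20 11.18 [ 0.1  0.3 -0.8] [-0.3  -0.15 -0.03]
17 11.49 [ 0.1 -0.7 -0.9] [-0.16 -0.14 -0.02]
14 11.81 [-1.3 -0.3 -0.4] [-0.19 -0.08 -0.  ]
11 12.12 [-0.4 -0.1 -0.8] [-0.22 -0.12  0.01]
8 12.44 [ 0.4 -2.4 -1.5] [-0.52 -0.16  0.  ]
5 12.76 [ 1.2 -4.6 -2.3] [-0.76 -0.29 -0.02]
2 13.07 [ 1.3 -4.7 -1.7] [-0.74 -0.26 -0.04]
-1 13.39 [0.4 0.  0.1] [-0.08 -0.06 -0.06]
-4 13.71 [-0.7  0.6 -0.8] [ 0.12 -0.01 -0.02]
-7 14.03 [-0.7  0.1 -1.2] [ 0.09 -0.04 -0.03]
-10 14.34 [-1.  -0.  -0.7] [ 0.16 -0.09 -0.01]
```

View pics/pry.png

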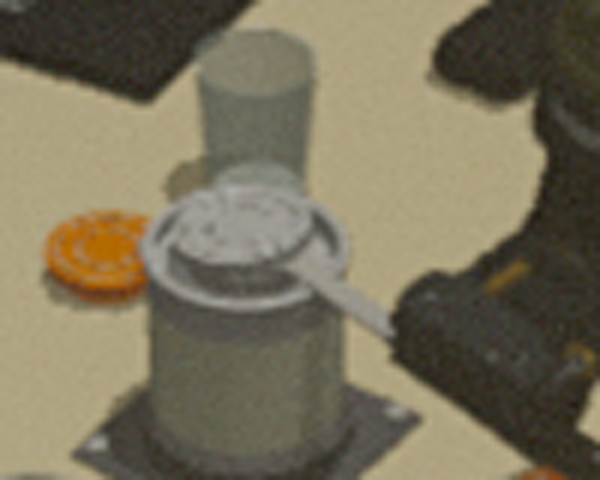

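The moment peaked at 0.76 N·m (about 40 N under the flange) and then fell to nothing, while the blade tip ended above where the pressed-in flange would be. So the lid has most likely sprung, and the picture shows the blade running under the lid's right edge. I'll withdraw the lever, lay it down and check.

```bash
python3 - <<'E'
from h import *
yw=PHI+np.pi; a=np.deg2rad(-8)
p,r=pose(tipat(a,.030,.0045),yw,a); ctrl.servo_line(p,v=.03,rot=r)
p,r=pose(tipat(a,.075,.0048),yw,a); ctrl.servo_line(p,v=.06,rot=r); log("out")
p2=p+.02*U+[0,0,.12]; ctrl.servo_line(p2,v=.15); log("up")
hc=np.array([.4883,.0246,.008]); yaw=-.038; d=lev(yaw,0)[0]
p,r=pose(hc+G*d,yaw,0)
ctrl.movep(p+[0,0,.1],r)
ctrl.servo_line(p+[0,0,.02],v=.1); ctrl.pause(.2)
print(ctrl.servo_line(p+[0,0,.0005],v=.02,until_force=4)); log("down")
ctrl.open_gripper(); ctrl.servo_line(p+[0,0,.15],v=.2); log("released")
out=[]
for n,w in(("top",50),("scene",45)):
    c_=ctrl.read_camera(n); q=proj(c_,tin); x,y_=int(q[0])-w,int(q[1])-w
    out.append(cv2.resize(c_["pixels"][y_:y_+2*w,x:x+2*w,::-1],(400,400),interpolation=cv2.INTER_CUBIC))
    if n=="top": top=c_
    else: x,y_=250,220; lv=cv2.resize(c_["pixels"][230:310,300:460,::-1],(400,200))
o=np.hstack(out); o=np.vstack([o,np.hstack([lv,np.zeros_like(lv)])]); cv2.imwrite("pics/after.png",o)
E
```

```text
out 15.81 [0.458  0.0043 0.1036] w 0.0176 F [ 0.  -0.2 -0.2]
up 16.77 [0.452  0.0235 0.2222] w 0.0173 F [-0.1 -0.4 -0.8]
False
down 20.28 [0.4885 0.0246 0.0167] w 0.0177 F [ 0.3 -0.4 -1.4]
released 22.5 [0.4874 0.0246 0.1646] w 0.0952 F [0.4 0.1 0.3]
```

View pics/after.png

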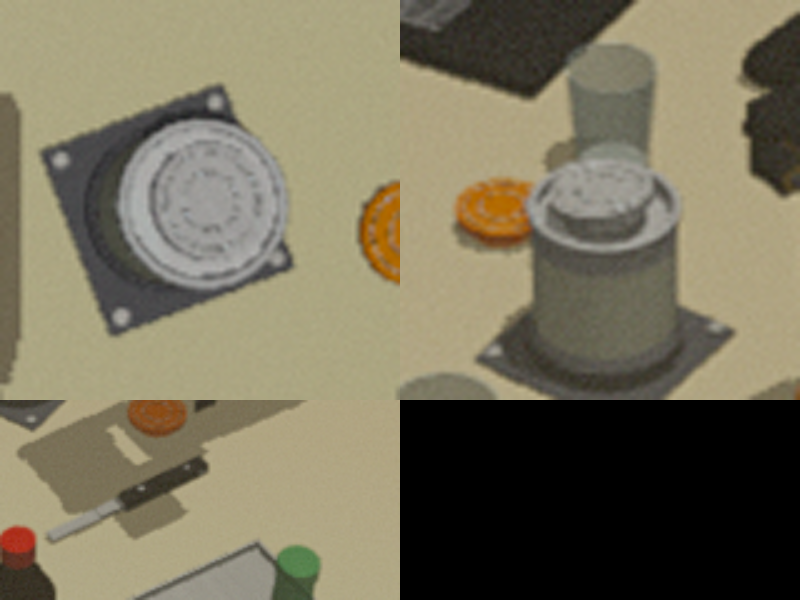

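The lid's near (+y) edge now stands up proud of the rim in the scene view, around (640,205), and the lever lies flat at its old place. Next I'll grip the lid across the tilt direction, just above the rim, and lift it.

```bash
python3 - <<'E'
from h import *
r=pose(tin,PHI+np.pi,0)[1]
g=tin+[0,0,.0155]
ctrl.movep(g+[0,0,.09],r); log("above")
ctrl.servo_line(g,v=.1,until_force=8); ctrl.pause(.1); log("at")
ctrl.close(60); log("grip")
ctrl.servo_line(g+[0,0,.03],v=.04); log("lift"); print(ctrl.get_finger_force())
ctrl.servo_line(g+[0,0,.12],v=.15); ctrl.pause(.2); log("up"); print(ctrl.get_finger_force())
c_=ctrl.read_camera("scene"); q=proj(c_,ctrl.get_tool_pos()); x,y_=int(q[0])-60,max(0,int(q[1])-40)
cv2.imwrite("pics/lid.png",cv2.resize(c_["pixels"][y_:y_+120,x:x+120,::-1],(500,500),interpolation=cv2.INTER_CUBIC))
E
```

```text
above 23.55 [ 0.5143 -0.2072  0.2223] w 0.0951 F [-0.2  1.7 -0.2]
at 24.7 [ 0.5153 -0.2082  0.1346] w 0.0948 F [ 0.3 -0.1  0.6]
grip 25.32 [ 0.5147 -0.2079  0.1335] w 0.0646 F [-0.1  0.3  0.3]
lift 26.22 [ 0.5145 -0.2078  0.1633] w 0.0648 F [-0.5 -0.2 -0.4]
59.99967813491821
up 27.17 [ 0.5141 -0.2076  0.2518] w 0.0645 F [-0.2 -0.  -1.9]
59.99984264373779
```

View pics/lid.png

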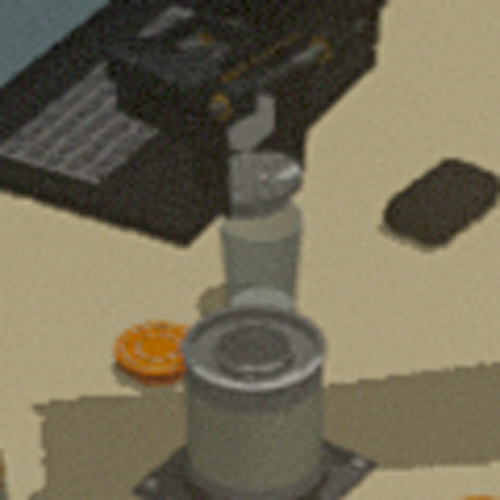

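The tin is open and the lid is in the gripper, at (265,185) in the crop. Now it goes to the tray.

```bash
python3 - <<'E'
from h import *
r=pose(tin,PHI+np.pi,0)[1]
t=np.array([.545,.212,0])
ctrl.movep(t+[0,0,.2],r); log("above")
ctrl.servo_line(t+[0,0,.05],v=.12); ctrl.pause(.3)
print(ctrl.servo_line(t+[0,0,.024],v=.015,until_force=6)); log("down")
ctrl.open_gripper(); log("open")
ctrl.servo_line(t+[0,0,.2],v=.15); ctrl.movep(np.array([.40,.1,.3]),r); ctrl.pause(.2); log("away")
c_=ctrl.read_camera("scene")
a=cv2.resize(c_["pixels"][280:370,340:460,::-1],(400,300),interpolation=cv2.INTER_CUBIC)
b=cv2.resize(c_["pixels"][:,:,::-1],(400,300),interpolation=cv2.INTER_AREA)
cv2.imwrite("pics/end.png",np.hstack([a,b]))
E
```

```text
above 28.78 [0.5454 0.2112 0.2002] w 0.0644 F [-0.1  0.5 -1.1]
True
down 31.75 [0.5449 0.2123 0.0292] w 0.0647 F [0.2 0.4 4.5]
open 32.48 [0.5439 0.2119 0.0281] w 0.0953 F [0.1 0.1 0. ]
away 34.81 [0.4003 0.1004 0.2988] w 0.0955 F [ 0.4  0.4 -0.2]
```

View pics/end.png

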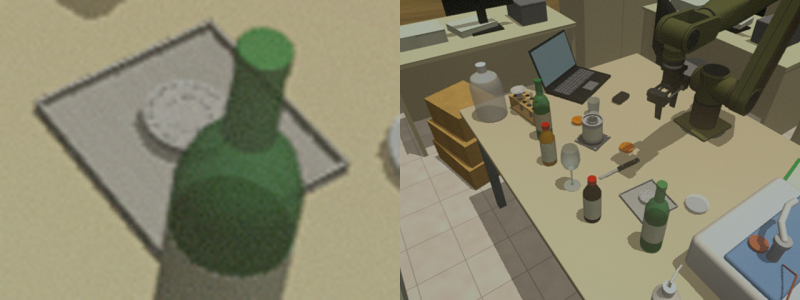

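The lid lies flat near the middle of the tray (crop pixel 190,115), the lever lies flat on the desk, and the bottles and glassware are still standing where they were.

```bash
python3 -c "
from rig import ctrl
print(ctrl.hand_in())"
```

```text
the job is handed in; nothing more can be done
None
```

The tin was levered open, the lever laid flat on the desk and the lid laid flat in the tray, and the job was handed in at about 35 s; `hand_in()` returned no verdict.

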